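# Push swollen corks out of the drainer and stopper the carafes

### The arm

A 6-joint arm with a two-finger parallel gripper is mounted at the origin on a cart in front of the work surface, level with it; the furniture and walls round the work are solid. World frame = base frame: x ahead of the robot, y to its left, z up, the work surface at z = 0. Lengths are in m, angles in rad, forces in N, time in s.
With the tool pointing down it reaches from about 0.35 to 0.775 m from the base axis. Payload 7.3 kg.
Tool frame: the origin (TCP) lies at the very end of the fingers, on their centre line; the grasp point (between the pads) lies 19 mm behind it; z points along the fingers, y is the line along which they close (so a half turn about z gives the same grasp; the last joint's range is limited). The gripper opens to 92 mm and grips with 3 to 60 N. Pads are 19 mm wide; open, the fingers measure 130 mm over their backs; the gripper's body (75 mm by 190 mm) begins 47 mm behind the grasp point.
Start: joints at [1.005, 0.342, 1.524, -0, 1.275, -0.146], TCP at [0.214, 0.479, 0.227] pointing down, gripper open.
Joint ranges: [-2.53, 2.53], [-0.77, 2.02], [0.04, 2.7], [-1, 4.14], [0.28, 2.66], [-3.11, 3.11]. Speed limits (rad/s): [2.57, 2.57, 3.14, 3.14, 3.14, 3.14].

### API

Orientations are given as [roll, pitch, yaw] about the fixed x, y, z axes, in that order (R = Rz(yaw) Ry(pitch) Rx(roll)).
In Python, from cell import observe, read_camera, get_calibration, hand_in, search_frame gives the robot as it stands.
- The arm moves only by the tool step_arm, never from a script. Its argument "commands" is a list of rows, each an object with "translation": the shift along the tool's x, y, z in mm, a list of three; "roll": the turn about the tool's z in rad. In form: [{"translation": [x, y, z], "roll": roll}, ...]. A call has 1 to 20 rows; each row shifts and turns the commanded pose from where the row before left it, along the tool's axes as they then stand; what a row does not reach is not made up. A row lasts 1/12 s, in which the tool goes at most 41.7 mm and 7.16 degrees, less where a joint would pass 70% of its speed; a pose out of reach is approached as far as the arm can. A call is refused whole if a number of a shift passes 41.7 or a number of a turn 0.125, either way. A call with a gripper value outside its range is refused whole. "fingers" is the opening, from 0 (shut) to 1 (fully open), set as the call begins (left out, the last holds). The fingers move at their own pace and stop on an object; "grip_force" is the grip in N (left out, the last holds). Time passes only in rows, so rows that do not move let the fingers close. It gives the time, the measured TCP pose, the force, the opening and the grip force at its end, in the units of the state.
- observe(): the state, without advancing time (a new reading comes with each control period).
- read_camera(name): name is "side" or "top" or "wrist"; returns the picture (384x512x3 uint8, red, green, blue); there is no depth.
- get_calibration(name): a dict with "camera_matrix" (3x3 intrinsics, pixels), "world_from_camera" (4x4, takes a point from camera to world coordinates). Camera axes: x right, y up, looking along -z (the intrinsics and any distortion apply to the point x, -y, -z); pixel columns grow to the right and rows downward; lengths in m; the calibration is good to about 2 mm. A picture is of the moment at which its call begins: read the wrist's pose just before it. get_calibration takes no time and is no camera call; for the wrist camera it gives the pose at the moment of the call.
- hand_in(): hands the job in; it is judged then, once.
Trained networks look in the newest picture that a camera, given by its name, has taken for a name from the list of things; names that differ only in an ending like _2 or _b are one class to them, and where a whole thing is asked for, a point or a joint stands for the part that bears it (a point fixed in the world has none). Each returns a list of dicts, best first, with "confidence" (0 to 1); they miss things now and then, are a little off and sometimes report something else, mostly with a low value. They report only what shows in the picture. A call takes as long as a camera call.
- search_frame(camera, name): "at" ([x, y, z] in m, in world coordinates, good to about 4 mm: the middle of the surface that is visible of it).
The state is a dict: "time": time; "qpos": joint angles; "qvel": joint speeds; "joint_efforts": joint torques, N m; "tool_pos": TCP position; "tool_rot": TCP orientation; "contact_force": force on the tool from outside, world axes, zero at the start; "torque": the same for the moment, N m; "opening": finger opening in m; "grip_force": force on a finger pad.
Only numpy, scipy, OpenCV 4.12 (cv2) and the standard library are available. Lean on these libraries where they do the work, as an engineer would, in place of code of your own. Each camera call takes 0.05 s, during which the arm holds its last target. There are 200 camera calls.

### The job

The washed cork stoppers have swollen and stuck in the tubes of the drainer. With the wooden dowel, not your fingers, push every stuck stopper down and out of the bottom of its tube so that it stands in its cup in the drip tray, and when all are through, draw the tray right out; then set each stopper narrow end down in the neck of a carafe of its own, square and wedged in. Leave the dowel standing in its socket, the tray pushed fully home, the carafes upright, and do not disturb the salt shaker.

Things in the scene. Friction and masses are not known exactly. Their poses are not given: they have to be found in the camera images.
- drainer: Fixed stopper drainer, 66 mm deep, 280 mm wide: beech deck (top 86 mm up) with three upright open-ended steel tubes in a row, above a drip tray that pulls out to the front. Origin: on the worktop under the middle tube; -x = front, facing the robot; y along the row; dowel socket at +y, 136 mm out. Tubes: pitch 76, bore 42.8, outside 48 mm, from 55 to 94 mm above the worktop.
- tray (a joint): How far the drip tray is drawn out towards the drainer's front, m: 0 = fully home, 0.095 = fully out; it slides freely with about 1.2 N of friction and stays where it is left.
- tray_pull (a point): Top middle of the tray's upright wire pull (moves with the tray): an upside-down U of 8 mm steel rod, 42 mm wide over its legs (along the drainer's y), legs upright from 30 mm up to the cross bar at 92 mm; it stands 56 mm in front of the row of cups. Can be pinched across both legs from above.
- dowel: Beech push dowel, 22 mm in diameter, 125 mm long, 70 g, standing in the socket at the +y end of the drainer with 73 mm showing. Origin: centre of its lower end; z along the dowel, up. A dark ring marks 110 mm.
- socket (a point): Mouth of the dowel's socket, a steel cup of 26 mm bore, 52 mm deep (floor 40 mm above the worktop, mouth 92 mm), open upwards.
- tube0 (a point): Centre of the upper mouth of the +y (beside the dowel) tube of the drainer, 94 mm above the worktop.
- cup0 (a point): Centre of the floor of the grey cup in the drip tray that belongs under the +y (beside the dowel) tube (moves with the tray): 39 mm bore, 13 mm deep, floor 6 mm above the worktop. A stopper that leaves the tube's lower end while the tray is home stands upright in it, its top 5 mm below the tube.
- stopper0: Tapered cork stopper, starts stuck in the +y (beside the dowel) tube (or absent), narrow end down, top 5 mm below the tube's mouth, on two sprung ball catches: 6 to 15 N to push; free once its top is 55 mm above the worktop. 44 mm high: 30 mm wide at the lower end, tapering to 40 mm at 34 mm height, then straight; 30 g. Origin: centre of its narrow end; z towards the wide end.
- tube1 (a point): Centre of the upper mouth of the middle tube of the drainer, 94 mm above the worktop.
- cup1 (a point): Centre of the floor of the grey cup in the drip tray that belongs under the middle tube (moves with the tray): 39 mm bore, 13 mm deep, floor 6 mm above the worktop. A stopper that leaves the tube's lower end while the tray is home stands upright in it, its top 5 mm below the tube.
- stopper1: Tapered cork stopper, starts stuck in the middle tube (or absent), narrow end down, top 5 mm below the tube's mouth, on two sprung ball catches: 6 to 15 N to push; free once its top is 55 mm above the worktop. 44 mm high: 30 mm wide at the lower end, tapering to 40 mm at 34 mm height, then straight; 30 g. Origin: centre of its narrow end; z towards the wide end.
- tube2 (a point): Centre of the upper mouth of the -y tube of the drainer, 94 mm above the worktop.
- cup2 (a point): Centre of the floor of the grey cup in the drip tray that belongs under the -y tube (moves with the tray): 39 mm bore, 13 mm deep, floor 6 mm above the worktop. A stopper that leaves the tube's lower end while the tray is home stands upright in it, its top 5 mm below the tube.
- stopper2: Tapered cork stopper, starts stuck in the -y tube (or absent), narrow end down, top 5 mm below the tube's mouth, on two sprung ball catches: 6 to 15 N to push; free once its top is 55 mm above the worktop. 44 mm high: 30 mm wide at the lower end, tapering to 40 mm at 34 mm height, then straight; 30 g. Origin: centre of its narrow end; z towards the wide end.
- carafe0: Empty clear glass carafe, loose, standing on the worktop: 130 mm high, body 89 mm in diameter up to 55 mm, shoulder to a neck 43 mm in diameter above 98 mm; 0.45 kg. Origin: centre of its underside. Any stopper fits any carafe.
- mouth0 (a point): Centre of the mouth of the clear carafe, 130 mm above its foot. Neck bore 36 mm, 30 mm long; a stopper wedges in with its narrow end about 20 mm below the mouth and its wide end about 24 mm proud.
- carafe1: Empty green glass carafe, loose, standing on the worktop: 130 mm high, body 89 mm in diameter up to 55 mm, shoulder to a neck 43 mm in diameter above 98 mm; 0.45 kg. Origin: centre of its underside. Any stopper fits any carafe.
- mouth1 (a point): Centre of the mouth of the green carafe, 130 mm above its foot. Neck bore 36 mm, 30 mm long; a stopper wedges in with its narrow end about 20 mm below the mouth and its wide end about 24 mm proud.
- carafe2: Empty amber glass carafe, loose, standing on the worktop: 130 mm high, body 89 mm in diameter up to 55 mm, shoulder to a neck 43 mm in diameter above 98 mm; 0.45 kg. Origin: centre of its underside. Any stopper fits any carafe.
- mouth2 (a point): Centre of the mouth of the amber carafe, 130 mm above its foot. Neck bore 36 mm, 30 mm long; a stopper wedges in with its narrow end about 20 mm below the mouth and its wide end about 24 mm proud.
- salt_shaker: Bystander, loose: salt shaker, 44 mm wide, 90 mm high. Origin: centre of its underside.

How it is judged:
On the way, in this order (a step that is already met when the one before it is completed fails the run):
1. every stopper has come out of the bottom of its tube and stands in its cup of the drip tray (z of each of stopper0, stopper1, stopper2 in the frame of drainer below 0.012 m and horizontal distance between stopper0 and cup0 below 0.01 m and angle between each of stopper0, stopper1, stopper2's own z axis and vertical below 0.25 rad and horizontal distance between stopper1 and cup1 below 0.01 m and horizontal distance between stopper2 and cup2 below 0.01 m), for 0.2 s.
2. the drip tray is drawn right out (value of joint tray above 0.08 m), for 0.2 s.
At the end, for the whole second after the job is handed in: every stopper that is present sits narrow end down in a carafe's neck, its narrow end 14 to 30 mm below the mouth, within 6 mm of the neck's axis and within 0.15 rad of square; the carafes stand upright; the dowel stands fully down in its socket; the tray is home to within 10 mm; all at rest (((z of stopper0 in the frame of mouth0 between -0.03 and -0.014 m and horizontal distance between stopper0 and mouth0 below 0.006 m and angle between the z axis of stopper0 and the z axis of mouth0, either way round below 0.15 rad) or (z of stopper0 in the frame of mouth1 between -0.03 and -0.014 m and horizontal distance between stopper0 and mouth1 below 0.006 m and angle between the z axis of stopper0 and the z axis of mouth1, either way round below 0.15 rad) or (z of stopper0 in the frame of mouth2 between -0.03 and -0.014 m and horizontal distance between stopper0 and mouth2 below 0.006 m and angle between the z axis of stopper0 and the z axis of mouth2, either way round below 0.15 rad)) and ((z of stopper1 in the frame of mouth0 between -0.03 and -0.014 m and horizontal distance between stopper1 and mouth0 below 0.006 m and angle between the z axis of stopper1 and the z axis of mouth0, either way round below 0.15 rad) or (z of stopper1 in the frame of mouth1 between -0.03 and -0.014 m and horizontal distance between stopper1 and mouth1 below 0.006 m and angle between the z axis of stopper1 and the z axis of mouth1, either way round below 0.15 rad) or (z of stopper1 in the frame of mouth2 between -0.03 and -0.014 m and horizontal distance between stopper1 and mouth2 below 0.006 m and angle between the z axis of stopper1 and the z axis of mouth2, either way round below 0.15 rad)) and ((z of stopper2 in the frame of mouth0 between -0.03 and -0.014 m and horizontal distance between stopper2 and mouth0 below 0.006 m and angle between the z axis of stopper2 and the z axis of mouth0, either way round below 0.15 rad) or (z of stopper2 in the frame of mouth1 between -0.03 and -0.014 m and horizontal distance between stopper2 and mouth1 below 0.006 m and angle between the z axis of stopper2 and the z axis of mouth1, either way round below 0.15 rad) or (z of stopper2 in the frame of mouth2 between -0.03 and -0.014 m and horizontal distance between stopper2 and mouth2 below 0.006 m and angle between the z axis of stopper2 and the z axis of mouth2, either way round below 0.15 rad)) and linear speed of each of stopper0, stopper1, stopper2 below 0.02 m/s and angle between each of carafe0, carafe1, carafe2's own z axis and vertical below 0.08 rad and horizontal distance between dowel and socket below 0.008 m and z of dowel in the frame of socket below -0.042 m and angle between dowel's own z axis and vertical below 0.2 rad and value of joint tray below 0.01 m); the robot touches nothing.
It fails at once if a stopper inside its tube is touched with the fingers instead of the dowel ((contact force between the fingers and stopper0 above 1 N and horizontal distance between stopper0 and tube0 below 0.015 m and z of stopper0 in the frame of drainer between 0.02 and 0.1 m) or (contact force between the fingers and stopper1 above 1 N and horizontal distance between stopper1 and tube1 below 0.015 m and z of stopper1 in the frame of drainer between 0.02 and 0.1 m) or (contact force between the fingers and stopper2 above 1 N and horizontal distance between stopper2 and tube2 below 0.015 m and z of stopper2 in the frame of drainer between 0.02 and 0.1 m)).
It fails at once if a carafe is knocked over (angle between any of carafe0, carafe1, carafe2's own z axis and vertical above 0.7 rad).
It fails at once if the salt shaker is disturbed (distance of salt_shaker from where it was at the start of the episode above 0.03 m).
Of stopper0, stopper1, stopper2 only 2 to 3 are there at a start; the rules pass over those that are not, and their reading is None.
At some moment in a run one of carafe0, carafe1, carafe2 may be knocked a few centimetres aside while the robot is not near it.
It also fails if it takes over 210 s, if anything falls off the work surface, if the arm or the gripper's body presses on something with over 40 N, if the wrist force passes 120 N, or if a joint passes its speed limit or range.

## Working session

There is one attempt and no reset: what is moved stays moved. The work goes in short steps, Python scripts to look and compute and a tool call to move; the robot and the scene stay as the last step left them, time stands still between calls to the robot, and variables do not carry over. Pictures are saved under pics/ and viewed, at most 17 in all, crops included, and the job is handed in when it is done.

Besides the shell and the picture viewer there is one more tool, called in YAML: its name, and indented under it one key for each argument. step_arm: Moves the arm, as the interface text tells. Its arguments: {"type":"object","properties":{"commands":{"type":"array"},"fingers":{"type":"number"},"grip_force":{"type":"number"}},"required":["commands"]}

```bash
mkdir -p pics
cat > h.py <<'E'
import numpy as np, cv2
from cell import observe, read_camera, get_calibration, hand_in, search_frame
def snap(c,fn=None):
    im=read_camera(c)
    if fn: cv2.imwrite('pics/'+fn,im[:,:,::-1])
    return im
def proj(c,P):
    k=get_calibration(c);T=np.linalg.inv(k['world_from_camera']);p=T[:3,:3]@np.array(P)+T[:3,3]
    q=np.array(k['camera_matrix'])@np.array([p[0],-p[1],-p[2]]);return q[:2]/q[2]
def ray(c,uv,z):
    k=get_calibration(c);T=np.array(k['world_from_camera']);d=np.linalg.inv(k['camera_matrix'])@np.array([uv[0],uv[1],1.])
    d=T[:3,:3]@np.array([d[0],-d[1],-d[2]]);o=T[:3,3];return o+d*(z-o[2])/d[2]
E
python3 - <<'E'
from h import *
o=observe();print(o)
ims=[snap('top'),snap('side')]
cv2.imwrite('pics/a.png',ims[0][:,:,::-1]);cv2.imwrite('pics/b.png',ims[1][:,:,::-1])
for c in('top','side'):
  print(c,get_calibration(c))
  for n in ['drainer','dowel','tray_pull','stopper0','stopper1','stopper2','carafe0','carafe1','carafe2','salt_shaker']:
    print(n,[(np.round(r['at'],3).tolist(),round(r['confidence'],2)) for r in search_frame(c,n)][:4])
E
```

```text
{'time': 0.0, 'qpos': array([ 1.00496422e+00,  3.42717612e-01,  1.52498635e+00, -1.67609655e-05,
        1.27538486e+00, -1.46031249e-01]), 'qvel': array([-0.00073396,  0.00123727,  0.00073049, -0.00037685, -0.00016762,
       -0.00112163]), 'joint_efforts': array([-1.41138949e-03, -4.31255078e+01, -2.44216847e+01,  7.15755299e-02,
        5.60509705e-02, -1.38312971e-04]), 'tool_pos': array([0.21376701, 0.47908217, 0.22605831]), 'tool_rot': array([-3.14011008e+00, -2.01854111e-04,  2.72179654e+00]), 'contact_force': array([-0.6052111 ,  0.47496188,  1.0576819 ]), 'torque': array([-0.04465748,  0.00162102, -0.02146783]), 'grip_force': 0.0, 'opening': 0.09186964114172824}
top {'camera_matrix': array([[393.76651919,   0.        , 255.66019988],
       [  0.        , 393.76651919, 188.20631568],
       [  0.        ,   0.        ,   1.        ]]), 'world_from_camera': array([[ 0.01983709,  0.98108195, -0.19257387,  0.29403533],
       [-0.99978329,  0.01824889, -0.01001762,  0.03776208],
       [-0.00631385,  0.19273086,  0.98123134,  1.23458069],
       [ 0.        ,  0.        ,  0.  
[... 1310 characters left out ...]
,  0.00000000e+00,  0.00000000e+00,
         1.00000000e+00]])}
drainer [([0.51, 0.332, 0.085], 0.95), ([0.478, -0.219, 0.083], 0.43)]
dowel [([0.504, 0.424, 0.132], 0.86), ([0.512, 0.333, 0.08], 0.48)]
tray_pull [([0.466, 0.294, 0.041], 0.55), ([0.493, -0.066, 0.074], 0.36), ([0.508, 0.334, 0.084], 0.33)]
stopper0 []
stopper1 []
stopper2 []
carafe0 [([0.494, -0.067, 0.074], 0.91), ([0.478, -0.218, 0.082], 0.87), ([0.522, 0.059, 0.069], 0.57)]
carafe1 [([0.494, -0.067, 0.074], 0.91), ([0.478, -0.218, 0.082], 0.87), ([0.522, 0.059, 0.069], 0.57)]
carafe2 [([0.494, -0.067, 0.074], 0.91), ([0.478, -0.218, 0.082], 0.87), ([0.522, 0.059, 0.069], 0.57)]
salt_shaker [([0.461, -0.326, 0.063], 0.41)]
```

View pics/a.png

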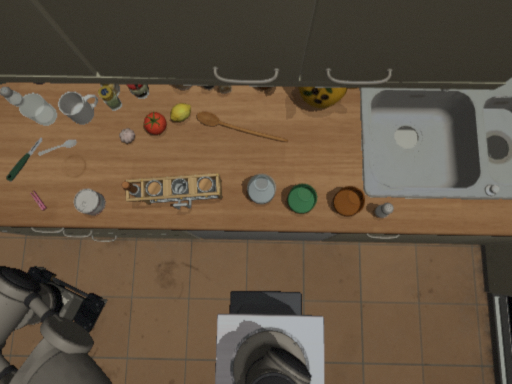

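View pics/b.png

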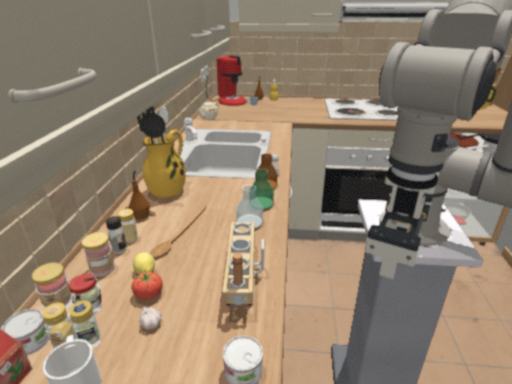

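The top view shows the drainer near pixels (125–220, 175–205), with orange corks in its left and right tubes. The middle tube looks grey. The carafes are at about (261,189) clear, (301,198) green and (348,201) amber, and the shaker is at (384,210). I'll zoom in.

```bash
cat >> h.py <<'E'
def R(o):
    r,p,y=o['tool_rot'];from scipy.spatial.transform import Rotation as Q
    return Q.from_euler('xyz',[r,p,y]).as_matrix()
def go(P,yaw=None):
    "delta to target: in start-tool axes (mm), turn (rad), assuming rows translate first then turn"
    o=observe();d=R(o).T@(np.array(P)-o['tool_pos'])*1000
    # tool turn about tool z (down): positive roll => yaw decreases
    t=None if yaw is None else ((o['tool_rot'][2]-yaw+np.pi/2)%np.pi-np.pi/2)
    print('shift',np.round(d,1),'turn',t,'pos',np.round(o['tool_pos'],4),'rot',np.round(o['tool_rot'],4),'t',round(o['time'],2))
E
python3 - <<'E'
from h import *
im=cv2.imread('pics/a.png')
c=cv2.resize(im[160:225,115:235],None,fx=6,fy=6,interpolation=cv2.INTER_CUBIC);cv2.imwrite('pics/c.png',c)
for uv in [(155,188),(180,187),(207,184)]:print(ray('top',uv,.094))
print(ray('top',(127,185),.165))
go([.51,.283,.3],0)
E
```

```text
[0.5129683  0.34704237 0.094     ]
[0.51735626 0.27320453 0.094     ]
[0.52789195 0.19369792 0.094     ]
[0.50637718 0.40629271 0.165     ]
shift [-350.4  -58.7  -73.3] turn -0.41976649795075094 pos [0.214  0.4795 0.2267] rot [3.1414e+00 1.0000e-04 2.7218e+00] t 1.1
```

View pics/c.png

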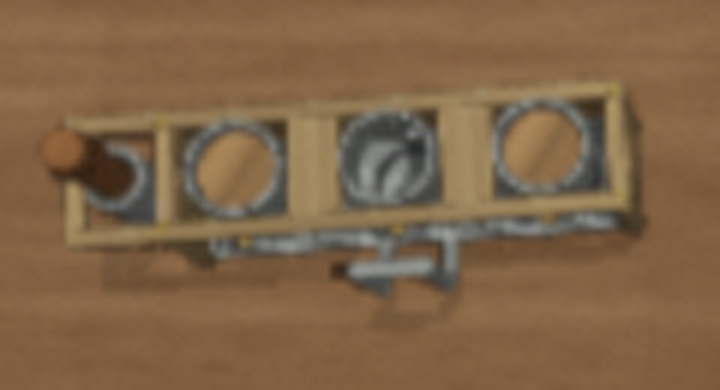

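The middle tube is empty, so the stoppers are in tube0 (crop 235,168) and tube2 (541,146). The dowel's top shows at (66,152). The drainer's yaw is about +0.095.

step_arm:
  commands:
    - {"translation": [0,0,-15],"roll": -0.103}
    - {"translation": [0,0,-15],"roll": -0.103}
    - {"translation": [0,0,-15],"roll": -0.103}
    - {"translation": [0,0,-15],"roll": -0.103}
    - {"translation": [0,0,-15],"roll": -0.103}
    - {"translation": [0,0,0],"roll": 0}

```text
time: 1.6
tool_pos: [0.2146, 0.4804, 0.3047]
tool_rot: [3.137, 0.003, -3.043]
contact_force: [0.4, 0.4, -0.4]
opening: 0.0921
grip_force: 0.0
```

Run:
```python
from h import *
for uv in [(154.2,188),(180,186.2),(205.2,184.3)]:print(ray('top',uv,.094))
print(ray('top',(134.7,189.7),.092),ray('top',(126,185.3),.165))
go([.49,.32,.30],3.2366)
```

```text
[0.51292424 0.34941167 0.094     ]
[0.51976769 0.27334188 0.094     ]
[0.52688679 0.19899012 0.094     ]
[0.50710837 0.40742429 0.092     ] [0.50547599 0.40900574 0.165     ]
shift [-258.3 -186.8    4.7] turn 0.0038303571615365684 pos [0.2146 0.4804 0.3047] rot [ 3.1372  0.0034 -3.0428] t 1.6
```

step_arm:
  commands:
    - {"translation": [-26,-18,0],"roll": 0}
    - {"translation": [-26,-18,0],"roll": 0}
    - {"translation": [-26,-18,0],"roll": 0}
    - {"translation": [-26,-18,0],"roll": 0}
    - {"translation": [-26,-18,0],"roll": 0}
    - {"translation": [-26,-18,0],"roll": 0}
    - {"translation": [-26,-18,0],"roll": 0}
    - {"translation": [-26,-18,0],"roll": 0}
    - {"translation": [-26,-18,0],"roll": 0}
    - {"translation": [-26,-18,0],"roll": 0}
    - {"translation": [0,0,0],"roll": 0}
    - {"translation": [0,0,0],"roll": 0}

```text
time: 2.6
tool_pos: [0.4908, 0.3238, 0.3001]
tool_rot: [-3.141, -0.002, -3.052]
contact_force: [-0.7, 0.6, 0.0]
opening: 0.0917
grip_force: 0.0
```

Run:
```python
from h import *
k=get_calibration('wrist');print(k)
go([.507,.408,.3],3.2366)
im=snap('wrist','d.png')
for P in [(.513,.349,.094),(.520,.273,.094),(.527,.199,.094),(.507,.408,.165)]: print(proj('wrist',P))
for n in ['dowel','stopper0','drainer','tray_pull']:
    print(n,[(np.round(r['at'],3).tolist(),round(r['confidence'],2)) for r in search_frame('wrist',n)][:4])
```

```text
{'camera_matrix': array([[298.41964554,   0.        , 250.4127764 ],
       [  0.        , 298.41964554, 190.07945628],
       [  0.        ,   0.        ,   1.        ]]), 'world_from_camera': array([[-0.08974709, -0.94849321, -0.30381919,  0.40734341],
       [ 0.9959636 , -0.08589858, -0.02603723,  0.31602753],
       [-0.0014015 , -0.30492962,  0.95237386,  0.4588142 ],
       [ 0.        ,  0.        ,  0.        ,  1.        ]])}
shift [-23.7  82.4  -0. ] turn -0.005452395148074274 pos [0.4908 0.3238 0.3001] rot [-3.141e+00 -2.100e-03 -3.052e+00] t 2.6
[268.30076156 184.2511579 ]
[208.5473629  184.22334057]
[150.38911641 184.33383776]
[328.59505586 203.13768011]
dowel [([0.507, 0.403, 0.154], 0.87), ([0.503, 0.271, 0.012], 0.68)]
stopper0 [([0.528, 0.2, 0.084], 0.97), ([0.513, 0.285, 0.083], 0.74), ([0.516, 0.35, 0.081], 0.65)]
drainer [([0.514, 0.284, 0.082], 0.64)]
tray_pull [([0.504, 0.273, 0.01], 0.67)]
```

View pics/d.png

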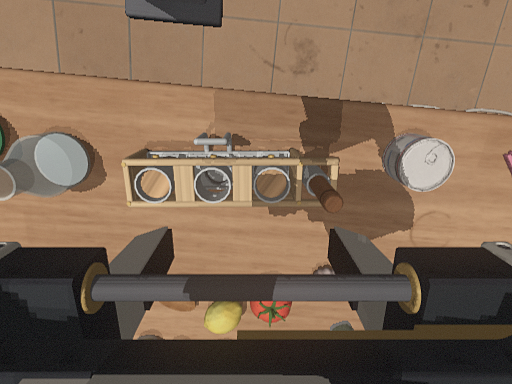

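The wrist view shows tube rings at (154,184), (212,184) and (272,184), and the dowel's top at (332,203). That puts everything 3–4 px in +y from the top-camera estimate. I'll go above the dowel and look again.

step_arm:
  commands:
    - {"translation": [-8,28,20],"roll": 0}
    - {"translation": [-8,28,20],"roll": 0}
    - {"translation": [-8,28,20],"roll": 0}
    - {"translation": [0,0,20],"roll": 0}
    - {"translation": [0,0,15],"roll": 0}
    - {"translation": [0,0,0],"roll": 0}
    - {"translation": [0,0,0],"roll": 0}

```text
time: 3.43
tool_pos: [0.5049, 0.4113, 0.2064]
tool_rot: [-3.141, -0.001, -3.045]
contact_force: [0.7, 0.2, -0.0]
opening: 0.0917
grip_force: 0.0
```

Run:
```python
from h import *
go([.507,.411,.2],3.2366)
im=snap('wrist','e.png')
for P in [(.513,.351,.094),(.520,.275,.094),(.527,.200,.094),(.507,.411,.165)]: print(proj('wrist',P))
for n in ['dowel','stopper0','drainer']:
    print(n,[(np.round(r['at'],3).tolist(),round(r['confidence'],2)) for r in search_frame('wrist',n)][:4])
```

```text
shift [-2.1 -0.5  6.4] turn 0.0011024470829310573 pos [0.5049 0.4113 0.2064] rot [-3.1410e+00 -1.3000e-03 -3.0455e+00] t 3.43
[187.37701125 187.85786827]
[107.57036724 187.53906394]
[ 28.77994303 187.31575744]
[250.37455799 216.82170961]
dowel [([0.504, 0.413, 0.161], 0.79)]
stopper0 [([0.531, 0.198, 0.085], 0.94), ([0.516, 0.351, 0.083], 0.83), ([0.512, 0.288, 0.086], 0.47)]
drainer [([0.515, 0.287, 0.078], 0.93)]
```

View pics/e.png

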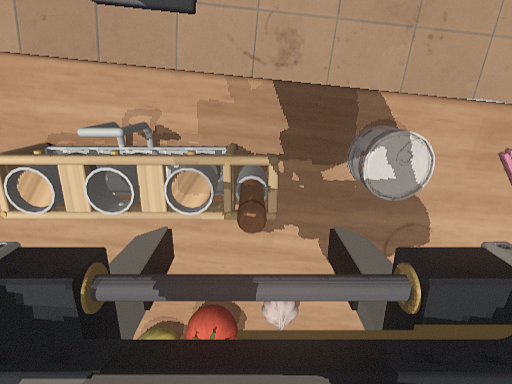

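step_arm:
  commands:
    - {"translation": [-1,1,20],"roll": 0}
    - {"translation": [0,0,20],"roll": 0}
    - {"translation": [0,0,20],"roll": 0}
    - {"translation": [0,0,20],"roll": 0}
    - {"translation": [0,0,0],"roll": 0}

```text
time: 4.05
tool_pos: [0.5052, 0.4107, 0.1236]
tool_rot: [-3.139, -0.005, -3.047]
contact_force: [-0.5, 0.2, -1.5]
opening: 0.092
grip_force: 0.0
```

step_arm:
  commands:
    - {"translation": [0,0,0],"roll": 0}
    - {"translation": [0,0,0],"roll": 0}
    - {"translation": [0,0,0],"roll": 0}
    - {"translation": [0,0,0],"roll": 0}
    - {"translation": [0,0,0],"roll": 0}
    - {"translation": [0,0,0],"roll": 0}
    - {"translation": [0,0,0],"roll": 0}
    - {"translation": [0,0,0],"roll": 0}
    - {"translation": [0,0,0],"roll": 0}
    - {"translation": [0,0,0],"roll": 0}
  fingers: 0
  grip_force: 50

```text
time: 4.88
tool_pos: [0.5067, 0.412, 0.1267]
tool_rot: [3.142, 0.0, -3.046]
contact_force: [0.1, 0.2, -0.9]
opening: 0.0302
grip_force: 0.0
```

step_arm:
  commands:
    - {"translation": [0,0,0],"roll": 0}
    - {"translation": [0,0,0],"roll": 0}
    - {"translation": [0,0,0],"roll": 0}
    - {"translation": [0,0,0],"roll": 0}
    - {"translation": [0,0,0],"roll": 0}
    - {"translation": [0,0,0],"roll": 0}

```text
time: 5.38
tool_pos: [0.5067, 0.412, 0.1267]
tool_rot: [3.142, -0.0, -3.046]
contact_force: [0.6, -0.8, -0.2]
opening: 0.0208
grip_force: 50.0
```

step_arm:
  commands:
    - {"translation": [0,0,-15],"roll": 0}
    - {"translation": [0,0,-20],"roll": 0}
    - {"translation": [0,0,-20],"roll": 0}
    - {"translation": [0,0,-15],"roll": 0}
    - {"translation": [0,0,0],"roll": 0}
    - {"translation": [0,0,0],"roll": 0}

```text
time: 5.88
tool_pos: [0.5069, 0.4121, 0.1971]
tool_rot: [3.141, 0.001, -3.046]
contact_force: [-0.9, -0.5, -0.4]
opening: 0.0212
grip_force: 50.0
```

Run:
```python
from h import *
go([.512,.353,.2],None)
im=snap('wrist','f.png')
im=snap('side','f2.png')
cv2.imwrite('pics/f3.png',np.hstack([cv2.resize(cv2.imread('pics/f.png'),(400,300)),cv2.resize(cv2.imread('pics/f2.png')[200:320,160:320],(400,300))]))
```

```text
shift [  0.5 -59.3  -2.9] turn None pos [0.5069 0.4121 0.1971] rot [ 3.1409e+00  1.3000e-03 -3.0463e+00] t 5.88
```

View pics/f3.png

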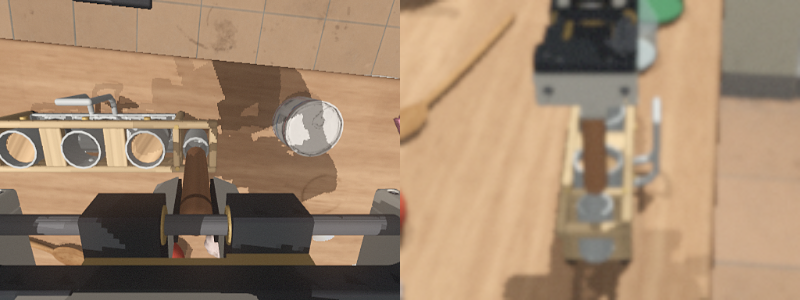

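step_arm:
  commands:
    - {"translation": [0,-15,-3],"roll": 0}
    - {"translation": [0,-20,0],"roll": 0}
    - {"translation": [0,-20,0],"roll": 0}
    - {"translation": [0,-5,0],"roll": 0}
    - {"translation": [0,0,0],"roll": 0}
    - {"translation": [0,0,0],"roll": 0}

```text
time: 6.48
tool_pos: [0.5124, 0.352, 0.1994]
tool_rot: [3.141, -0.001, -3.047]
contact_force: [-0.5, 0.6, -0.2]
opening: 0.021
grip_force: 50.0
```

step_arm:
  commands:
    - {"translation": [0,0,6],"roll": 0}
    - {"translation": [0,0,6],"roll": 0}
    - {"translation": [0,0,6],"roll": 0}
    - {"translation": [0,0,4],"roll": 0}
    - {"translation": [0,0,4],"roll": 0}
    - {"translation": [0,0,4],"roll": 0}

```text
time: 6.98
tool_pos: [0.5122, 0.3524, 0.1691]
tool_rot: [-3.142, -0.0, -3.046]
contact_force: [-0.1, 0.3, 0.7]
opening: 0.021
grip_force: 50.0
```

step_arm:
  commands:
    - {"translation": [0,0,4],"roll": 0}
    - {"translation": [0,0,4],"roll": 0}
    - {"translation": [0,0,4],"roll": 0}

```text
time: 7.23
tool_pos: [0.5127, 0.3527, 0.1591]
tool_rot: [3.14, 0.002, -3.046]
contact_force: [-2.4, -0.4, 8.4]
opening: 0.0215
grip_force: 50.0
```

step_arm:
  commands:
    - {"translation": [0,0,4],"roll": 0}
    - {"translation": [0,0,4],"roll": 0}
    - {"translation": [0,0,4],"roll": 0}

```text
time: 7.48
tool_pos: [0.5124, 0.3522, 0.1453]
tool_rot: [3.142, 0.0, -3.046]
contact_force: [0.1, 0.2, -0.4]
opening: 0.0211
grip_force: 50.0
```

step_arm:
  commands:
    - {"translation": [0,0,3],"roll": 0}
    - {"translation": [0,0,3],"roll": 0}
    - {"translation": [0,0,0],"roll": 0}
    - {"translation": [0,0,0],"roll": 0}

```text
time: 7.82
tool_pos: [0.5124, 0.3522, 0.1394]
tool_rot: [-3.142, -0.0, -3.046]
contact_force: [0.3, -0.4, -0.4]
opening: 0.0212
grip_force: 50.0
```

Run:
```python
from h import *
o=observe();print(o['tool_pos'],o['contact_force'])
snap('wrist','g.png')
```

```text
[0.51236254 0.35219309 0.1394297 ] [ 0.30479532 -0.35104832 -0.41127169]
```

View pics/g.png

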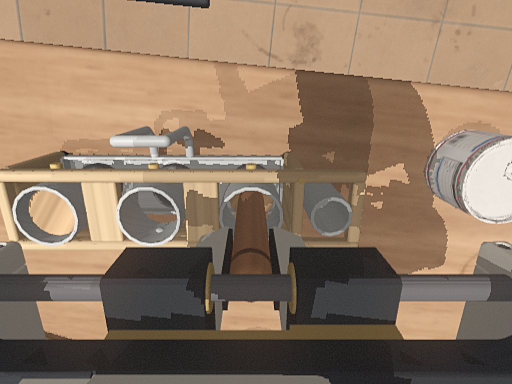

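step_arm:
  commands:
    - {"translation": [0,0,-20],"roll": 0}
    - {"translation": [0,0,-20],"roll": 0}
    - {"translation": [0,0,-21],"roll": 0}
    - {"translation": [0,-24,0],"roll": 0}
    - {"translation": [0,-32,0],"roll": 0}
    - {"translation": [0,-32,0],"roll": 0}
    - {"translation": [0,-32,0],"roll": 0}
    - {"translation": [0,-32,0],"roll": 0}
    - {"translation": [0,0,0],"roll": 0}
    - {"translation": [0,0,0],"roll": 0}

```text
time: 8.7
tool_pos: [0.5273, 0.1995, 0.2013]
tool_rot: [3.141, 0.001, -3.049]
contact_force: [-0.2, 0.6, -1.1]
opening: 0.0215
grip_force: 50.0
```

step_arm:
  commands:
    - {"translation": [0,0,6],"roll": 0}
    - {"translation": [0,0,6],"roll": 0}
    - {"translation": [0,0,6],"roll": 0}
    - {"translation": [0,0,4],"roll": 0}
    - {"translation": [0,0,4],"roll": 0}
    - {"translation": [0,0,4],"roll": 0}
    - {"translation": [0,0,4],"roll": 0}

```text
time: 9.28
tool_pos: [0.5269, 0.2013, 0.1666]
tool_rot: [3.141, 0.0, -3.046]
contact_force: [-1.4, 0.3, 6.3]
opening: 0.0211
grip_force: 50.0
```

step_arm:
  commands:
    - {"translation": [0,0,4],"roll": 0}
    - {"translation": [0,0,4],"roll": 0}
    - {"translation": [0,0,4],"roll": 0}

```text
time: 9.53
tool_pos: [0.5271, 0.2012, 0.1557]
tool_rot: [3.141, 0.002, -3.046]
contact_force: [-1.7, 0.4, 0.4]
opening: 0.0212
grip_force: 50.0
```

step_arm:
  commands:
    - {"translation": [0,0,4],"roll": 0}
    - {"translation": [0,0,4],"roll": 0}
    - {"translation": [0,0,3],"roll": 0}
    - {"translation": [0,0,3],"roll": 0}
    - {"translation": [0,0,0],"roll": 0}
    - {"translation": [0,0,0],"roll": 0}
    - {"translation": [0,0,0],"roll": 0}

```text
time: 10.12
tool_pos: [0.527, 0.201, 0.1408]
tool_rot: [3.142, 0.0, -3.046]
contact_force: [-0.4, 0.6, 0.2]
opening: 0.0213
grip_force: 50.0
```

step_arm:
  commands:
    - {"translation": [0,0,2],"roll": 0}
    - {"translation": [0,0,0],"roll": 0}
    - {"translation": [0,0,0],"roll": 0}
    - {"translation": [0,0,-20],"roll": 0}
    - {"translation": [0,0,-20],"roll": 0}
    - {"translation": [0,0,-25],"roll": 0}
    - {"translation": [0,0,0],"roll": 0}
    - {"translation": [0,0,0],"roll": 0}

```text
time: 10.78
tool_pos: [0.5276, 0.2011, 0.2052]
tool_rot: [3.141, 0.003, -3.046]
contact_force: [0.2, 0.4, -1.8]
opening: 0.0211
grip_force: 50.0
```

Run:
```python
from h import *
go([.5067,.412,.204],None)
a=snap('wrist');b=snap('side')
cv2.imwrite('pics/i.png',np.hstack([cv2.resize(a,(400,300)),cv2.resize(b[200:320,160:320],(400,300))])[:,:,::-1])
for n in ['stopper0']:
    print(n,[(np.round(r['at'],3).tolist(),round(r['confidence'],2)) for r in search_frame('wrist',n)][:4])
```

```text
shift [  0.8 211.9   1.3] turn None pos [0.5276 0.2011 0.2052] rot [ 3.141   0.0035 -3.0464] t 10.78
stopper0 [([0.53, 0.203, 0.051], 0.85), ([0.519, 0.362, 0.049], 0.78)]
```

View pics/i.png

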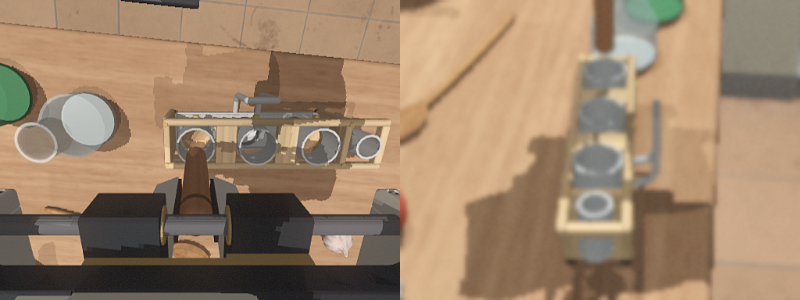

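Both corks now sit low, with their tops at about 50 mm, and all the tubes are clear. Next the dowel goes back to its socket.

step_arm:
  commands:
    - {"translation": [0,22,0],"roll": 0}
    - {"translation": [0,30,0],"roll": 0}
    - {"translation": [0,30,0],"roll": 0}
    - {"translation": [0,30,0],"roll": 0}
    - {"translation": [0,30,0],"roll": 0}
    - {"translation": [0,30,0],"roll": 0}
    - {"translation": [0,30,0],"roll": 0}
    - {"translation": [0,10,0],"roll": 0}
    - {"translation": [0,0,0],"roll": 0}
    - {"translation": [0,0,0],"roll": 0}
    - {"translation": [0,0,0],"roll": 0}

```text
time: 11.85
tool_pos: [0.5069, 0.4105, 0.2031]
tool_rot: [-3.14, -0.001, -3.047]
contact_force: [-1.2, -0.7, -1.4]
opening: 0.0214
grip_force: 50.0
```

Run:
```python
from h import *
go([.5067,.412,.129],-3.046)
```

```text
shift [-0.1  1.6 74.1] turn -0.0012861402477937212 pos [0.5069 0.4105 0.2031] rot [-3.1403e+00 -1.1000e-03 -3.0473e+00] t 11.85
```

step_arm:
  commands:
    - {"translation": [0,1,7],"roll": 0}
    - {"translation": [0,0,8],"roll": 0}
    - {"translation": [0,0,5],"roll": 0}
    - {"translation": [0,0,5],"roll": 0}
    - {"translation": [0,0,0],"roll": 0}

```text
time: 12.27
tool_pos: [0.5062, 0.4122, 0.1771]
tool_rot: [-3.14, -0.002, -3.047]
contact_force: [-0.4, -0.3, -2.0]
opening: 0.0214
grip_force: 50.0
```

step_arm:
  commands:
    - {"translation": [0,0,8],"roll": 0}
    - {"translation": [0,0,8],"roll": 0}
    - {"translation": [0,0,8],"roll": 0}
    - {"translation": [0,0,8],"roll": 0}
    - {"translation": [0,0,8],"roll": 0}
    - {"translation": [0,0,7],"roll": 0}
    - {"translation": [0,0,0],"roll": 0}
    - {"translation": [0,0,0],"roll": 0}

```text
time: 12.93
tool_pos: [0.5065, 0.4129, 0.1312]
tool_rot: [-3.141, -0.001, -3.046]
contact_force: [-0.6, -0.1, -0.3]
opening: 0.0213
grip_force: 50.0
```

step_arm:
  commands:
    - {"translation": [0,0,3],"roll": 0}
    - {"translation": [0,0,0],"roll": 0}

```text
time: 13.1
tool_pos: [0.5067, 0.413, 0.1287]
tool_rot: [3.141, 0.0, -3.046]
contact_force: [-0.4, 0.4, -0.9]
opening: 0.0213
grip_force: 50.0
```

step_arm:
  commands:
    - {"translation": [0,0,0],"roll": 0}
    - {"translation": [0,0,0],"roll": 0}
    - {"translation": [0,0,0],"roll": 0}
    - {"translation": [0,0,0],"roll": 0}
    - {"translation": [0,0,0],"roll": 0}
    - {"translation": [0,0,0],"roll": 0}
    - {"translation": [0,0,-20],"roll": 0}
    - {"translation": [0,0,-25],"roll": 0}
    - {"translation": [0,0,-25],"roll": 0}
    - {"translation": [0,0,-20],"roll": 0}
    - {"translation": [0,0,0],"roll": 0}
    - {"translation": [0,0,0],"roll": 0}
  fingers: 0.8

```text
time: 14.1
tool_pos: [0.507, 0.4132, 0.2199]
tool_rot: [3.14, 0.003, -3.046]
contact_force: [0.3, 0.0, -0.9]
opening: 0.0734
grip_force: 0.0
```

Run:
```python
from h import *
go([.464,.272,.215],-3.05)
print([(np.round(r['at'],3).tolist(),round(r['confidence'],2)) for r in (snap('wrist'),search_frame('wrist','dowel'))[1]])
```

```text
shift [  56.3 -136.5    4.6] turn 0.0035987661952918693 pos [0.507  0.4132 0.2199] rot [ 3.1403e+00  2.5000e-03 -3.0464e+00] t 14.1
[([0.502, 0.411, 0.159], 0.83)]
```

Dowel is back in its socket. Next, to the pull.

step_arm:
  commands:
    - {"translation": [11,-27,0],"roll": 0}
    - {"translation": [11,-27,0],"roll": 0}
    - {"translation": [11,-27,0],"roll": 0}
    - {"translation": [11,-27,0],"roll": 0}
    - {"translation": [12,-28,0],"roll": 0}
    - {"translation": [0,0,25],"roll": 0}
    - {"translation": [0,0,25],"roll": 0}
    - {"translation": [0,0,25],"roll": 0}
    - {"translation": [0,0,20],"roll": 0}
    - {"translation": [0,0,0],"roll": 0}
    - {"translation": [0,0,0],"roll": 0}

```text
time: 15.12
tool_pos: [0.4627, 0.2718, 0.1223]
tool_rot: [-3.14, -0.004, -3.046]
contact_force: [-0.0, 0.1, 0.2]
opening: 0.0737
grip_force: 0.0
```

Run:
```python
from h import *
go([.464,.272,.056],-3.05)
print(proj('wrist',(.464,.272,.092)))
a=snap('wrist');b=snap('side')
cv2.imwrite('pics/j.png',np.hstack([cv2.resize(a,(512,384)),cv2.resize(b[210:310,210:290],(280,350))[:350]  if 0 else cv2.resize(b[210:320,200:290],(288,384))])[:,:,::-1])
```

```text
shift [-1.5  0.2 66.3] turn 0.0035125666501958364 pos [0.4627 0.2718 0.1223] rot [-3.1405 -0.004  -3.0465] t 15.12
[251.31302823 224.08885002]
```

View pics/j.png

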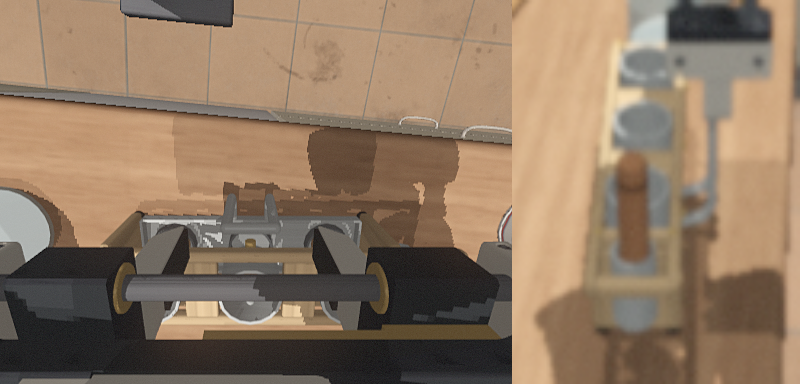

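The pull's bar is at about (248,226), centred between the fingers. I'll go down, pinch and draw it out.

step_arm:
  commands:
    - {"translation": [0,0,16],"roll": 0}
    - {"translation": [0,0,20],"roll": 0}
    - {"translation": [0,0,20],"roll": 0}
    - {"translation": [0,0,8],"roll": 0}
    - {"translation": [0,0,0],"roll": 0}

```text
time: 15.63
tool_pos: [0.4633, 0.2721, 0.0591]
tool_rot: [-3.141, -0.002, -3.046]
contact_force: [-0.4, 0.0, 0.9]
opening: 0.0736
grip_force: 0.0
```

step_arm:
  commands:
    - {"translation": [0,0,0],"roll": 0}
    - {"translation": [0,0,0],"roll": 0}
    - {"translation": [0,0,0],"roll": 0}
    - {"translation": [0,0,0],"roll": 0}
    - {"translation": [0,0,0],"roll": 0}
    - {"translation": [0,0,0],"roll": 0}
    - {"translation": [0,0,0],"roll": 0}
    - {"translation": [0,0,0],"roll": 0}
  fingers: 0.3
  grip_force: 20

```text
time: 16.3
tool_pos: [0.4642, 0.2716, 0.0603]
tool_rot: [-3.141, 0.001, -3.046]
contact_force: [0.0, -4.8, 5.1]
opening: 0.041
grip_force: 20.0
```

step_arm:
  commands:
    - {"translation": [5,0,0],"roll": 0}
    - {"translation": [10,0,0],"roll": 0}
    - {"translation": [10,0,0],"roll": 0}
    - {"translation": [10,0,0],"roll": 0}
    - {"translation": [10,0,0],"roll": 0}
    - {"translation": [10,0,0],"roll": 0}
    - {"translation": [10,0,0],"roll": 0}
    - {"translation": [10,0,0],"roll": 0}
    - {"translation": [10,0,0],"roll": 0}
    - {"translation": [6,0,0],"roll": 0}
    - {"translation": [3,0,0],"roll": 0}
    - {"translation": [0,0,0],"roll": 0}
    - {"translation": [0,0,0],"roll": 0}

```text
time: 17.38
tool_pos: [0.3701, 0.2629, 0.0603]
tool_rot: [-3.141, 0.0, -3.046]
contact_force: [-0.5, -5.1, 7.0]
opening: 0.0414
grip_force: 20.0
```

step_arm:
  commands:
    - {"translation": [0,0,0],"roll": 0}
    - {"translation": [0,0,0],"roll": 0}
    - {"translation": [0,0,0],"roll": 0}
    - {"translation": [0,0,0],"roll": 0}
    - {"translation": [0,0,0],"roll": 0}
    - {"translation": [0,0,-30],"roll": 0}
    - {"translation": [0,0,-35],"roll": 0}
    - {"translation": [0,0,-35],"roll": 0}
    - {"translation": [0,0,-35],"roll": 0}
    - {"translation": [0,0,0],"roll": 0}
    - {"translation": [0,0,0],"roll": 0}
  fingers: 0.65

```text
time: 18.3
tool_pos: [0.3711, 0.2639, 0.1964]
tool_rot: [3.14, 0.004, -3.046]
contact_force: [-0.8, 0.2, -0.4]
opening: 0.0596
grip_force: 0.0
```

Run:
```python
from h import *
go([.418,.3435,.15],-3.046);go([.4327,.1922,.15],-3.046)
snap('wrist','k.png')
for P in [(.418,.3435,.05),(.4327,.1922,.05)]:print(proj('wrist',P))
print([(np.round(r['at'],3).tolist(),round(r['confidence'],2)) for r in search_frame('wrist','stopper0')])
snap('top');
print([(np.round(r['at'],3).tolist(),round(r['confidence'],2)) for r in search_frame('top','stopper0')])
print([(np.round(r['at'],3).tolist(),round(r['confidence'],2)) for r in search_frame('top','carafe0')])
```

```text
shift [-54.1  74.7  46.7] turn -0.00024018294280958585 pos [0.3711 0.2639 0.1964] rot [ 3.1399  0.0043 -3.0462] t 18.3
shift [-54.3 -77.3  46.5] turn -0.00024018294280958585 pos [0.3711 0.2639 0.1964] rot [ 3.1399  0.0043 -3.0462] t 18.3
[318.60960661 225.68541145]
[181.76511094 225.82716935]
[([0.425, 0.194, 0.049], 0.73), ([0.412, 0.34, 0.047], 0.69)]
[([0.494, -0.086, 0.069], 0.52), ([0.436, 0.192, 0.051], 0.51), ([0.451, 0.191, 0.008], 0.48)]
[([0.519, 0.037, 0.072], 0.72), ([0.452, -0.209, 0.07], 0.69)]
```

View pics/k.png

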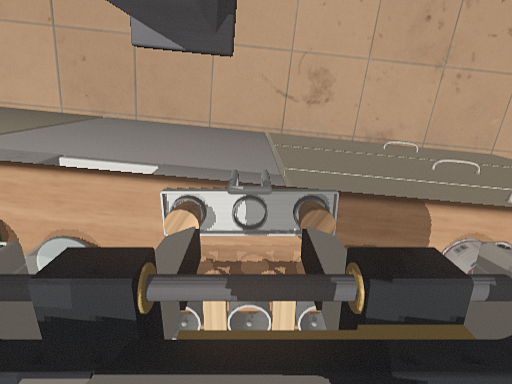

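The two corks stand upright in the end cups at (182,222) and (318,222), and the tray is fully out. The amber carafe has been knocked to about (.452,-.209). Now I'll grasp stopper0.

step_arm:
  commands:
    - {"translation": [-18,25,0],"roll": 0}
    - {"translation": [-18,25,0],"roll": 0}
    - {"translation": [-18,25,0],"roll": 0}
    - {"translation": [0,0,25],"roll": 0}
    - {"translation": [0,0,35],"roll": 0}
    - {"translation": [0,0,30],"roll": 0}
    - {"translation": [0,0,15],"roll": 0}
    - {"translation": [0,0,0],"roll": 0}
    - {"translation": [0,0,0],"roll": 0}

```text
time: 19.3
tool_pos: [0.4162, 0.3427, 0.0885]
tool_rot: [-3.14, -0.003, -3.046]
contact_force: [0.8, 0.8, 0.5]
opening: 0.0597
grip_force: 0.0
```

Run:
```python
from h import *
go([.418,.3435,.026],-3.046)
snap('wrist','l.png')
print(proj('wrist',(.418,.3435,.05)))
print([(np.round(r['at'],3).tolist(),round(r['confidence'],2)) for r in search_frame('wrist','stopper0')])
```

```text
shift [-2.   0.7 62.5] turn -0.00044601651690623356 pos [0.4162 0.3427 0.0885] rot [-3.1402e+00 -3.0000e-03 -3.0464e+00] t 19.3
[251.36886314 218.01789173]
[([0.418, 0.341, 0.049], 0.87), ([0.43, 0.196, 0.051], 0.64), ([0.414, 0.264, 0.007], 0.38)]
```

View pics/l.png

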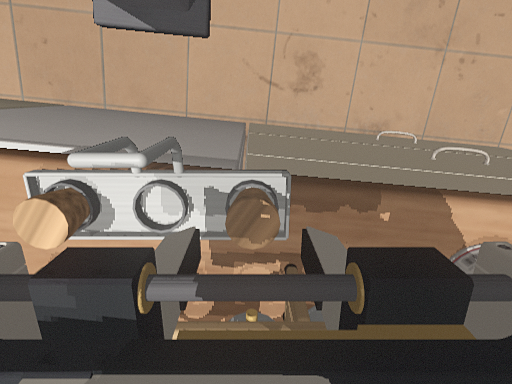

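The cork's top centre is at (252,219), which matches the prediction. I'll go down and grip.

step_arm:
  commands:
    - {"translation": [-2,1,20],"roll": 0}
    - {"translation": [0,0,20],"roll": 0}
    - {"translation": [0,0,14],"roll": 0}
    - {"translation": [0,0,8],"roll": 0}
    - {"translation": [0,0,0],"roll": 0}
    - {"translation": [0,0,0],"roll": 0}

```text
time: 19.9
tool_pos: [0.4193, 0.3447, 0.0287]
tool_rot: [3.141, 0.001, -3.046]
contact_force: [1.0, -0.3, -0.4]
opening: 0.0601
grip_force: 0.0
```

step_arm:
  commands:
    - {"translation": [0,0,0],"roll": 0}
    - {"translation": [0,0,0],"roll": 0}
    - {"translation": [0,0,0],"roll": 0}
    - {"translation": [0,0,0],"roll": 0}
    - {"translation": [0,0,0],"roll": 0}
    - {"translation": [0,0,0],"roll": 0}
    - {"translation": [0,0,0],"roll": 0}
  fingers: 0.2
  grip_force: 30

```text
time: 20.48
tool_pos: [0.4192, 0.3446, 0.0284]
tool_rot: [3.141, 0.001, -3.046]
contact_force: [-0.1, -1.3, 5.9]
opening: 0.039
grip_force: 30.0
```

step_arm:
  commands:
    - {"translation": [0,0,-10],"roll": 0}
    - {"translation": [0,0,-25],"roll": 0}
    - {"translation": [0,0,-35],"roll": 0}
    - {"translation": [0,0,-35],"roll": 0}
    - {"translation": [0,0,-35],"roll": 0}
    - {"translation": [0,0,-35],"roll": 0}
    - {"translation": [0,0,-15],"roll": 0}
    - {"translation": [0,0,0],"roll": 0}
    - {"translation": [0,0,0],"roll": 0}

```text
time: 21.23
tool_pos: [0.4187, 0.3443, 0.2186]
tool_rot: [3.141, 0.001, -3.046]
contact_force: [-0.3, 0.0, -0.8]
opening: 0.0389
grip_force: 30.0
```

Run:
```python
from h import *
a=snap('wrist');b=snap('top')
print([(np.round(r['at'],3).tolist(),round(r['confidence'],2)) for r in search_frame('wrist','stopper0')])
print([(np.round(r['at'],3).tolist(),round(r['confidence'],2)) for r in search_frame('top','carafe0')])
cv2.imwrite('pics/m.png',np.hstack([cv2.resize(a,(400,300)),cv2.resize(b[160:235,235:335],(400,300))])[:,:,::-1])
go([.52,.05,.2],-3.046)
```

```text
[([0.412, 0.339, 0.239], 0.78), ([0.429, 0.195, 0.05], 0.59)]
[([0.518, 0.037, 0.07], 0.98), ([0.452, -0.211, 0.07], 0.83)]
shift [ -73.7 -302.2   16.4] turn -0.0004027121098522102 pos [0.418  0.3438 0.2162] rot [-3.1402e+00 -2.9000e-03 -3.0464e+00] t 21.43
```

View pics/m.png

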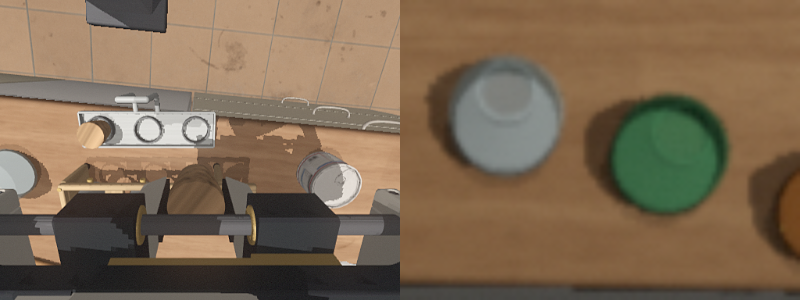

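Cork held. In the top crop the clear carafe's mouth is at about (504,92), full-image pixel (261,183). The green one is at about (680,138), full-image (305,194.5).

Run:
```python
from h import *
print(ray('top',(261,183),.13),ray('top',(305,194.5),.13))
P=ray('top',(261,183),.13)
go([P[0],P[1],.215],-3.046)
```

```text
[0.52630554 0.03403904 0.13      ] [ 0.49516976 -0.0918013   0.13      ]
shift [ -78.4 -318.7    1.4] turn -0.0004027121098522102 pos [0.418  0.3438 0.2162] rot [-3.1402e+00 -2.9000e-03 -3.0464e+00] t 21.43
```

step_arm:
  commands:
    - {"translation": [-6,-24,0],"roll": 0}
    - {"translation": [-8,-32,0],"roll": 0}
    - {"translation": [-8,-33,0],"roll": 0}
    - {"translation": [-8,-33,0],"roll": 0}
    - {"translation": [-8,-33,0],"roll": 0}
    - {"translation": [-8,-33,0],"roll": 0}
    - {"translation": [-8,-33,0],"roll": 0}
    - {"translation": [-8,-33,0],"roll": 0}
    - {"translation": [-8,-33,0],"roll": 0}
    - {"translation": [-6,-22,0],"roll": 0}
    - {"translation": [-2,-10,0],"roll": 0}
    - {"translation": [0,0,0],"roll": 0}
    - {"translation": [0,0,0],"roll": 0}

```text
time: 22.52
tool_pos: [0.5262, 0.0345, 0.2169]
tool_rot: [3.141, -0.002, -3.047]
contact_force: [-0.9, 0.0, -0.4]
opening: 0.0387
grip_force: 30.0
```

Run:
```python
from h import *
go([.526,.034,.215],-3.046)
a=snap('wrist','n.png')
for P in [(.526,.034,.13),(.495,-.092,.13)]:print(proj('wrist',P))
for n in('mouth0','carafe0'):print([(np.round(r['at'],3).tolist(),round(r['confidence'],2)) for r in search_frame('wrist',n)])
```

```text
shift [ 0.2 -0.5  1.9] turn -0.0013484441339488562 pos [0.5262 0.0345 0.2169] rot [ 3.1406e+00 -1.8000e-03 -3.0473e+00] t 22.52
[249.64255639 195.40720546]
[101.35803641 146.23602902]
[([0.46, -0.191, 0.06], 0.97), ([0.519, 0.035, 0.071], 0.7), ([0.494, -0.075, 0.081], 0.63)]
[([0.456, -0.188, 0.06], 0.93), ([0.495, -0.08, 0.081], 0.9), ([0.512, 0.033, 0.074], 0.85)]
```

View pics/n.png

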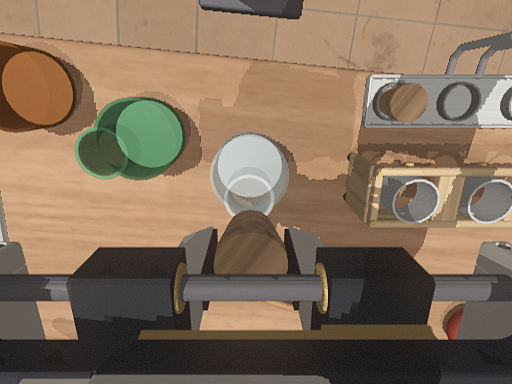

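The clear mouth is at (249,196), within 1 px of the prediction. Lowering the cork.

step_arm:
  commands:
    - {"translation": [0,0,15],"roll": 0}
    - {"translation": [0,0,20],"roll": 0}
    - {"translation": [0,0,12],"roll": 0}
    - {"translation": [0,0,6],"roll": 0}
    - {"translation": [0,0,6],"roll": 0}
    - {"translation": [0,0,6],"roll": 0}
    - {"translation": [0,0,6],"roll": 0}
    - {"translation": [0,0,4],"roll": 0}
    - {"translation": [0,0,0],"roll": 0}

```text
time: 23.42
tool_pos: [0.5264, 0.0342, 0.1421]
tool_rot: [3.141, -0.001, -3.046]
contact_force: [-0.1, 0.5, -1.5]
opening: 0.039
grip_force: 30.0
```

step_arm:
  commands:
    - {"translation": [0,0,3],"roll": 0}
    - {"translation": [0,0,3],"roll": 0}
    - {"translation": [0,0,2],"roll": 0}
    - {"translation": [0,0,0],"roll": 0}

```text
time: 23.75
tool_pos: [0.5267, 0.034, 0.1344]
tool_rot: [-3.142, -0.0, -3.047]
contact_force: [0.7, 0.0, -1.0]
opening: 0.0389
grip_force: 30.0
```

step_arm:
  commands:
    - {"translation": [0,0,2],"roll": 0}
    - {"translation": [0,0,1],"roll": 0}
    - {"translation": [0,0,0],"roll": 0}

```text
time: 24.0
tool_pos: [0.5268, 0.034, 0.1317]
tool_rot: [-3.141, 0.0, -3.046]
contact_force: [0.5, -0.7, -0.3]
opening: 0.0389
grip_force: 30.0
```

step_arm:
  commands:
    - {"translation": [0,0,1],"roll": 0}
    - {"translation": [0,0,1],"roll": 0}
    - {"translation": [0,0,0],"roll": 0}

```text
time: 24.25
tool_pos: [0.5271, 0.034, 0.1301]
tool_rot: [-3.141, 0.001, -3.046]
contact_force: [0.9, -0.5, 3.2]
opening: 0.0389
grip_force: 30.6
```

Contact. I'll press a bit more, then release.

step_arm:
  commands:
    - {"translation": [0,0,1],"roll": 0}
    - {"translation": [0,0,1],"roll": 0}
    - {"translation": [0,0,0],"roll": 0}

```text
time: 24.5
tool_pos: [0.5278, 0.0339, 0.1295]
tool_rot: [-3.141, 0.003, -3.046]
contact_force: [-1.3, -0.7, 12.9]
opening: 0.039
grip_force: 35.2
```

step_arm:
  commands:
    - {"translation": [0,0,0],"roll": 0}
    - {"translation": [0,0,0],"roll": 0}
    - {"translation": [0,0,0],"roll": 0}
    - {"translation": [0,0,0],"roll": 0}
    - {"translation": [0,0,0],"roll": 0}
    - {"translation": [0,0,-15],"roll": 0}
    - {"translation": [0,0,-30],"roll": 0}
    - {"translation": [0,0,-35],"roll": 0}
    - {"translation": [0,0,-15],"roll": 0}
    - {"translation": [0,0,0],"roll": 0}
    - {"translation": [0,0,0],"roll": 0}
  fingers: 0.65

```text
time: 25.42
tool_pos: [0.5266, 0.0343, 0.2229]
tool_rot: [3.141, 0.001, -3.046]
contact_force: [0.4, -0.4, -0.5]
opening: 0.0597
grip_force: 0.0
```

Run:
```python
from h import *
snap('wrist','p.png');snap('side')
for c in('wrist','side'):print([(np.round(r['at'],3).tolist(),round(r['confidence'],2)) for r in search_frame(c,'stopper0')])
go([.4330,.1925,.22],-3.046)
```

```text
[([0.431, 0.189, 0.05], 0.79), ([0.524, 0.031, 0.15], 0.56)]
[([0.44, 0.206, 0.045], 0.73), ([0.523, 0.045, 0.148], 0.64), ([0.519, 0.056, 0.064], 0.56), ([0.49, 0.307, 0.07], 0.45), ([0.422, 0.278, 0.009], 0.38)]
shift [ 77.4 166.4   1.5] turn -0.0003816165686862938 pos [0.5259 0.0343 0.2211] rot [ 3.1409e+00 -3.1000e-03 -3.0464e+00] t 25.62
```

Cork 1 is wedged. Now to stopper2.

step_arm:
  commands:
    - {"translation": [10,22,0],"roll": 0}
    - {"translation": [13,28,0],"roll": 0}
    - {"translation": [14,30,0],"roll": 0}
    - {"translation": [14,30,0],"roll": 0}
    - {"translation": [14,30,0],"roll": 0}
    - {"translation": [12,26,0],"roll": 0}
    - {"translation": [0,0,30],"roll": 0}
    - {"translation": [0,0,35],"roll": 0}
    - {"translation": [0,0,35],"roll": 0}
    - {"translation": [0,0,30],"roll": 0}
    - {"translation": [0,0,0],"roll": 0}
    - {"translation": [0,0,0],"roll": 0}

```text
time: 26.62
tool_pos: [0.433, 0.1918, 0.0915]
tool_rot: [-3.141, -0.005, -3.046]
contact_force: [0.6, -0.2, 0.6]
opening: 0.0601
grip_force: 0.0
```

Run:
```python
from h import *
go([.4330,.1925,.028],-3.046)
snap('wrist','q.png')
print(proj('wrist',(.433,.1925,.05)))
print([(np.round(r['at'],3).tolist(),round(r['confidence'],2)) for r in search_frame('wrist','stopper0')])
```

```text
shift [-0.3  0.8 63.5] turn -0.0004309613167525761 pos [0.433  0.1918 0.0915] rot [-3.1409 -0.0048 -3.0464] t 26.62
[251.83607045 213.280665  ]
[([0.43, 0.191, 0.05], 0.84)]
```

View pics/q.png

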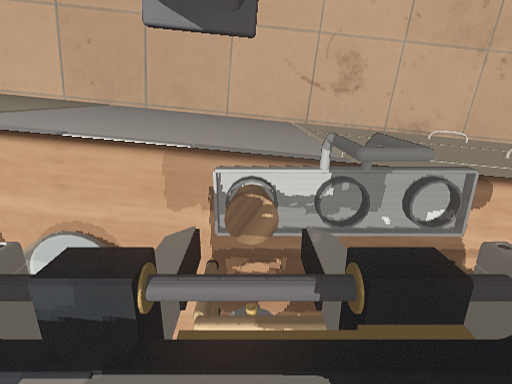

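The cork's top is at (252,214), as predicted. Gripping it.

step_arm:
  commands:
    - {"translation": [0,0,20],"roll": 0}
    - {"translation": [0,0,20],"roll": 0}
    - {"translation": [0,0,15],"roll": 0}
    - {"translation": [0,0,8],"roll": 0}
    - {"translation": [0,0,0],"roll": 0}
    - {"translation": [0,0,0],"roll": 0}

```text
time: 27.22
tool_pos: [0.4352, 0.1923, 0.0308]
tool_rot: [3.141, 0.002, -3.046]
contact_force: [0.5, -0.4, -0.5]
opening: 0.06
grip_force: 0.0
```

step_arm:
  commands:
    - {"translation": [0,0,0],"roll": 0}
    - {"translation": [0,0,0],"roll": 0}
    - {"translation": [0,0,0],"roll": 0}
    - {"translation": [0,0,0],"roll": 0}
    - {"translation": [0,0,0],"roll": 0}
    - {"translation": [0,0,0],"roll": 0}
    - {"translation": [0,0,0],"roll": 0}
  fingers: 0.2

```text
time: 27.8
tool_pos: [0.4348, 0.1923, 0.0303]
tool_rot: [3.141, 0.001, -3.046]
contact_force: [-0.7, 0.3, 7.7]
opening: 0.0392
grip_force: 30.0
```

step_arm:
  commands:
    - {"translation": [0,0,-10],"roll": 0}
    - {"translation": [0,0,-25],"roll": 0}
    - {"translation": [0,0,-35],"roll": 0}
    - {"translation": [0,0,-35],"roll": 0}
    - {"translation": [0,0,-35],"roll": 0}
    - {"translation": [0,0,-35],"roll": 0}
    - {"translation": [0,0,-25],"roll": 0}
    - {"translation": [0,0,0],"roll": 0}
    - {"translation": [0,0,0],"roll": 0}

```text
time: 28.55
tool_pos: [0.4347, 0.1922, 0.2308]
tool_rot: [3.141, 0.003, -3.046]
contact_force: [-0.2, 0.4, -0.6]
opening: 0.039
grip_force: 30.0
```

Run:
```python
from h import *
go([.498,-.090,.228],-3.046)
a=snap('wrist');b=snap('top')
print([(np.round(r['at'],3).tolist(),round(r['confidence'],2)) for r in search_frame('wrist','stopper0')])
print([(np.round(r['at'],3).tolist(),round(r['confidence'],2)) for r in search_frame('top','carafe0')])
```

```text
shift [ -36.1 -286.9    2.8] turn -0.00035615163383839743 pos [0.4347 0.1922 0.2308] rot [ 3.1411e+00  2.9000e-03 -3.0464e+00] t 28.55
[([0.423, 0.191, 0.251], 0.79), ([0.511, 0.029, 0.154], 0.77)]
[([0.451, -0.207, 0.066], 0.9), ([0.505, 0.035, 0.07], 0.64), ([0.493, -0.089, 0.069], 0.63)]
```

step_arm:
  commands:
    - {"translation": [-3,-22,0],"roll": 0}
    - {"translation": [-4,-32,0],"roll": 0}
    - {"translation": [-4,-32,0],"roll": 0}
    - {"translation": [-4,-32,0],"roll": 0}
    - {"translation": [-4,-32,0],"roll": 0}
    - {"translation": [-4,-32,0],"roll": 0}
    - {"translation": [-4,-32,0],"roll": 0}
    - {"translation": [-4,-32,0],"roll": 0}
    - {"translation": [-3,-25,0],"roll": 0}
    - {"translation": [-2,-16,0],"roll": 0}
    - {"translation": [0,0,10],"roll": 0}
    - {"translation": [0,0,0],"roll": 0}
    - {"translation": [0,0,0],"roll": 0}

```text
time: 29.83
tool_pos: [0.4966, -0.09, 0.2183]
tool_rot: [3.14, -0.003, -3.047]
contact_force: [-0.1, 0.8, -0.8]
opening: 0.0391
grip_force: 30.0
```

Run:
```python
from h import *
go([.498,-.090,.22],-3.046)
a=snap('wrist','r.png')
for P in [(.498,-.090,.13),(.503,-.090,.13),(.498,-.085,.13)]:print(proj('wrist',P))
for n in('carafe0',):print([(np.round(r['at'],3).tolist(),round(r['confidence'],2)) for r in search_frame('wrist',n)])
c=cv2.resize(a[130:250,170:330],(800,600),interpolation=cv2.INTER_CUBIC);cv2.imwrite('pics/s.png',c[:,:,::-1])
```

```text
shift [-1.4 -0.1 -1.7] turn -0.0008247364599505147 pos [ 0.4966 -0.09    0.2183] rot [ 3.1399 -0.0032 -3.0468] t 29.83
[250.5282804  196.10206081]
[249.98595098 201.43966456]
[256.19890819 196.61665717]
[([0.486, -0.093, 0.074], 0.91), ([0.457, -0.204, 0.079], 0.87), ([0.506, 0.015, 0.074], 0.74), ([0.515, 0.025, 0.149], 0.39)]
```

View pics/s.png

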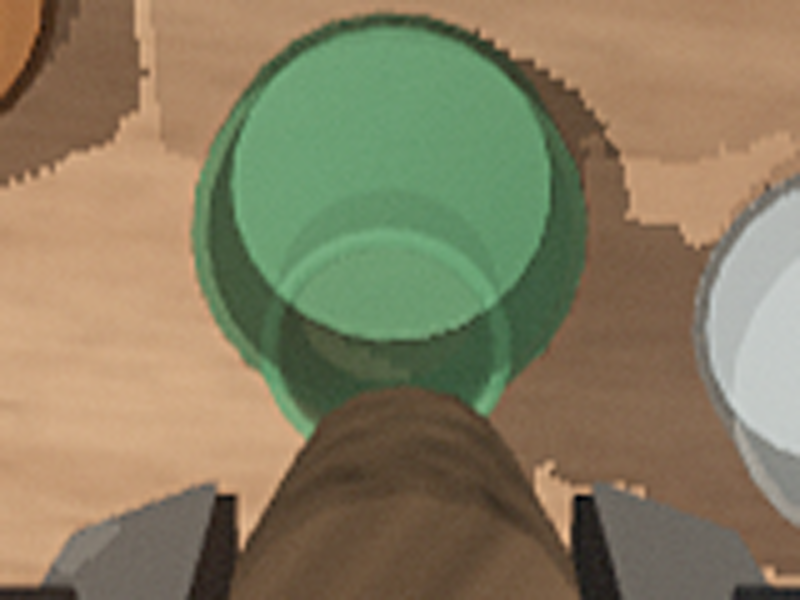

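The green rim spans crop columns 262–510 with its top at row 230, so its centre is at full-image pixel (247,200). The mouth is therefore at about (.501,-.093). Correcting and lowering.

step_arm:
  commands:
    - {"translation": [-4,-3.5,0],"roll": 0}
    - {"translation": [0,0,15],"roll": 0}
    - {"translation": [0,0,20],"roll": 0}
    - {"translation": [0,0,13],"roll": 0}
    - {"translation": [0,0,6],"roll": 0}
    - {"translation": [0,0,6],"roll": 0}
    - {"translation": [0,0,6],"roll": 0}
    - {"translation": [0,0,5],"roll": 0}
    - {"translation": [0,0,4],"roll": 0}
    - {"translation": [0,0,0],"roll": 0}

```text
time: 30.77
tool_pos: [0.5015, -0.0932, 0.1442]
tool_rot: [3.141, -0.001, -3.046]
contact_force: [0.4, 0.2, -0.8]
opening: 0.0389
grip_force: 30.0
```

step_arm:
  commands:
    - {"translation": [0,0,3],"roll": 0}
    - {"translation": [0,0,3],"roll": 0}
    - {"translation": [0,0,2],"roll": 0}
    - {"translation": [0,0,1],"roll": 0}
    - {"translation": [0,0,0],"roll": 0}

```text
time: 31.18
tool_pos: [0.5015, -0.0932, 0.1355]
tool_rot: [3.141, -0.0, -3.046]
contact_force: [0.0, 0.0, -0.3]
opening: 0.0391
grip_force: 30.0
```

step_arm:
  commands:
    - {"translation": [0,0,2],"roll": 0}
    - {"translation": [0,0,1.5],"roll": 0}
    - {"translation": [0,0,0],"roll": 0}

```text
time: 31.43
tool_pos: [0.5016, -0.0933, 0.1321]
tool_rot: [3.141, -0.0, -3.046]
contact_force: [-1.8, 0.2, 2.2]
opening: 0.0388
grip_force: 30.0
```

step_arm:
  commands:
    - {"translation": [0,0,1],"roll": 0}
    - {"translation": [0,0,1],"roll": 0}
    - {"translation": [0,0,0],"roll": 0}

```text
time: 31.68
tool_pos: [0.502, -0.0934, 0.131]
tool_rot: [-3.141, 0.001, -3.046]
contact_force: [-3.0, 0.0, 7.6]
opening: 0.0391
grip_force: 30.0
```

step_arm:
  commands:
    - {"translation": [0,0,1],"roll": 0}
    - {"translation": [0,0,0],"roll": 0}

```text
time: 31.85
tool_pos: [0.5022, -0.0935, 0.1305]
tool_rot: [-3.141, 0.002, -3.046]
contact_force: [-3.3, 0.9, 10.9]
opening: 0.0393
grip_force: 30.0
```

step_arm:
  commands:
    - {"translation": [0,0,0],"roll": 0}
    - {"translation": [0,0,0],"roll": 0}
    - {"translation": [0,0,0],"roll": 0}
    - {"translation": [0,0,0],"roll": 0}
    - {"translation": [0,0,0],"roll": 0}
    - {"translation": [0,0,-15],"roll": 0}
    - {"translation": [0,0,-30],"roll": 0}
    - {"translation": [0,0,-35],"roll": 0}
    - {"translation": [0,0,-15],"roll": 0}
    - {"translation": [0,0,0],"roll": 0}
    - {"translation": [0,0,0],"roll": 0}
  fingers: 0.65

```text
time: 32.77
tool_pos: [0.5016, -0.0931, 0.2241]
tool_rot: [3.141, 0.0, -3.046]
contact_force: [-0.6, -0.0, -0.3]
opening: 0.0598
grip_force: 0.0
```

Run:
```python
from h import *
a=snap('wrist','t.png');snap('side','t2.png')
print([(np.round(r['at'],3).tolist(),round(r['confidence'],2)) for r in search_frame('wrist','stopper0')])
go([.37,.263,.225],-3.046)
```

```text
[([0.498, -0.093, 0.147], 0.71), ([0.517, 0.026, 0.151], 0.57)]
shift [ 96.3 366.7  -1.6] turn -0.00035686105232368703 pos [ 0.5008 -0.0929  0.2224] rot [ 3.1399 -0.0032 -3.0464] t 32.92
```

step_arm:
  commands:
    - {"translation": [6,20,0],"roll": 0}
    - {"translation": [8,31,0],"roll": 0}
    - {"translation": [8,31,0],"roll": 0}
    - {"translation": [8,31,0],"roll": 0}
    - {"translation": [8,31,0],"roll": 0}
    - {"translation": [8,31,0],"roll": 0}
    - {"translation": [8,31,0],"roll": 0}
    - {"translation": [8,31,0],"roll": 0}
    - {"translation": [8,31,0],"roll": 0}
    - {"translation": [8,31,0],"roll": 0}
    - {"translation": [8,31,0],"roll": 0}
    - {"translation": [6,25,0],"roll": 0}
    - {"translation": [4,12,0],"roll": 0}
    - {"translation": [0,0,0],"roll": 0}
    - {"translation": [0,0,0],"roll": 0}
  fingers: 0.8

```text
time: 34.17
tool_pos: [0.3706, 0.2629, 0.2231]
tool_rot: [-3.141, -0.002, -3.044]
contact_force: [-0.2, -0.7, 0.8]
opening: 0.0736
grip_force: 0.0
```

Run:
```python
from h import *
go([.37,.263,.060],-3.046)
```

```text
shift [  0.2   0.3 163.1] turn 0.0015063854487813444 pos [0.3706 0.2629 0.2231] rot [-3.1405e+00 -2.2000e-03 -3.0445e+00] t 34.17
```

step_arm:
  commands:
    - {"translation": [0,0,25],"roll": 0}
    - {"translation": [0,0,35],"roll": 0}
    - {"translation": [0,0,35],"roll": 0}
    - {"translation": [0,0,30],"roll": 0}
    - {"translation": [0,0,25],"roll": 0}
    - {"translation": [0,0,12],"roll": 0}
    - {"translation": [0,0,0],"roll": 0}

```text
time: 34.75
tool_pos: [0.3697, 0.2607, 0.0593]
tool_rot: [-3.139, -0.006, -3.048]
contact_force: [0.2, -0.3, 0.3]
opening: 0.0736
grip_force: 0.0
```

step_arm:
  commands:
    - {"translation": [0,0,0],"roll": 0}
    - {"translation": [0,0,0],"roll": 0}
    - {"translation": [0,0,0],"roll": 0}
    - {"translation": [0,0,0],"roll": 0}
    - {"translation": [0,0,0],"roll": 0}
    - {"translation": [0,0,0],"roll": 0}
    - {"translation": [0,0,0],"roll": 0}
    - {"translation": [0,0,0],"roll": 0}
  fingers: 0.3
  grip_force: 20

```text
time: 35.42
tool_pos: [0.3717, 0.263, 0.0629]
tool_rot: [3.141, 0.001, -3.046]
contact_force: [-0.6, -2.7, 6.4]
opening: 0.0413
grip_force: 20.0
```

step_arm:
  commands:
    - {"translation": [-5,0,0],"roll": 0}
    - {"translation": [-10,0,0],"roll": 0}
    - {"translation": [-10,0,0],"roll": 0}
    - {"translation": [-10,0,0],"roll": 0}
    - {"translation": [-10,0,0],"roll": 0}
    - {"translation": [-10,0,0],"roll": 0}
    - {"translation": [-10,0,0],"roll": 0}
    - {"translation": [-10,0,0],"roll": 0}
    - {"translation": [-8,0,0],"roll": 0}
    - {"translation": [-5,0,0],"roll": 0}
    - {"translation": [-5,0,0],"roll": 0}
    - {"translation": [-2,0,0],"roll": 0}
    - {"translation": [0,0,0],"roll": 0}
    - {"translation": [0,0,0],"roll": 0}

```text
time: 36.58
tool_pos: [0.4657, 0.2717, 0.0629]
tool_rot: [-3.141, -0.0, -3.046]
contact_force: [-2.1, -3.1, 7.7]
opening: 0.0415
grip_force: 20.0
```

step_arm:
  commands:
    - {"translation": [-1.5,0,0],"roll": 0}
    - {"translation": [0,0,0],"roll": 0}

```text
time: 36.75
tool_pos: [0.4657, 0.2717, 0.0629]
tool_rot: [-3.141, -0.003, -3.046]
contact_force: [-7.0, -2.7, 11.4]
opening: 0.0415
grip_force: 20.0
```

step_arm:
  commands:
    - {"translation": [0,0,0],"roll": 0}
    - {"translation": [0,0,0],"roll": 0}
    - {"translation": [0,0,0],"roll": 0}
    - {"translation": [0,0,0],"roll": 0}
    - {"translation": [0,0,0],"roll": 0}
    - {"translation": [0,0,0],"roll": 0}
    - {"translation": [0,0,-30],"roll": 0}
    - {"translation": [0,0,-35],"roll": 0}
    - {"translation": [0,0,-35],"roll": 0}
    - {"translation": [0,0,-35],"roll": 0}
    - {"translation": [20,0,-30],"roll": 0}
    - {"translation": [30,0,-20],"roll": 0}
    - {"translation": [30,0,0],"roll": 0}
    - {"translation": [0,0,0],"roll": 0}
    - {"translation": [0,0,0],"roll": 0}
  fingers: 0.8

```text
time: 38.0
tool_pos: [0.3869, 0.2645, 0.2479]
tool_rot: [3.141, 0.001, -3.045]
contact_force: [0.2, -0.4, 0.5]
opening: 0.0735
grip_force: 0.0
```

Run:
```python
from h import *
a=snap('top','u.png');b=snap('side')
for n in('carafe0','stopper0','dowel','tray_pull','salt_shaker'):print(n,[[(np.round(r['at'],3).tolist(),round(r['confidence'],2)) for r in search_frame(c,n)] for c in('side','top')])
A=cv2.resize(a[155:225,115:400],(800,200));B=cv2.resize(b[150:310,190:310],(400,400));C=cv2.resize(snap('wrist'),(400,400))
cv2.imwrite('pics/v.png',np.vstack([A,np.hstack([B,C])])[:,:,::-1])
```

```text
carafe0 [[([0.454, -0.192, 0.074], 0.7), ([0.468, 0.292, 0.04], 0.17)], [([0.454, -0.209, 0.069], 0.87), ([0.486, -0.078, 0.068], 0.8), ([0.507, 0.035, 0.073], 0.72)]]
stopper0 [[([0.524, 0.047, 0.15], 0.64), ([0.504, -0.079, 0.145], 0.54)], [([0.522, 0.033, 0.151], 0.6), ([0.502, -0.085, 0.149], 0.56)]]
dowel [[([0.506, 0.428, 0.131], 0.55)], [([0.529, 0.252, 0.008], 0.6)]]
tray_pull [[([0.521, 0.056, 0.067], 0.29)], [([0.525, 0.252, 0.006], 0.6), ([0.485, -0.077, 0.07], 0.45)]]
salt_shaker [[([0.487, -0.067, 0.07], 0.68)], [([0.466, -0.328, 0.075], 0.62)]]
```

View pics/v.png

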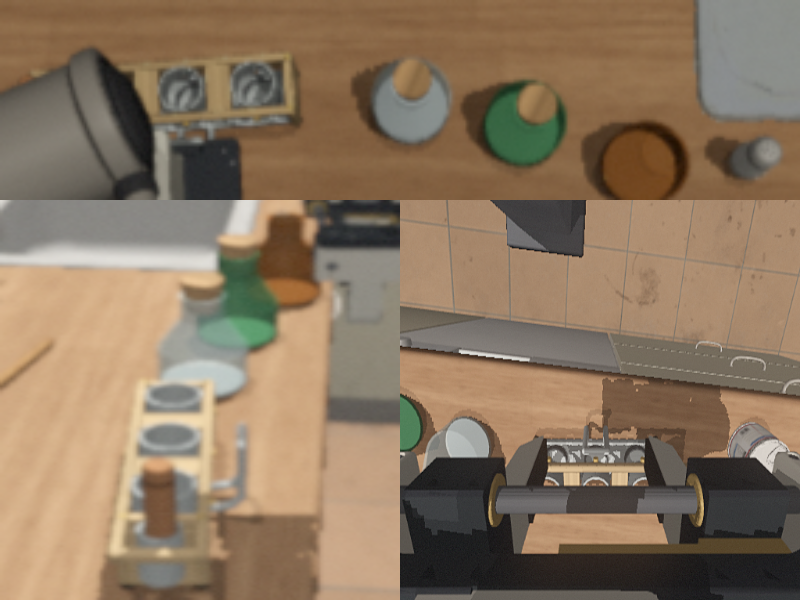

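The picture shows both corks square in the clear and green necks, and all the carafes upright. The dowel is standing in its socket, the tray is home, and the shaker hasn't moved.

```bash
python3 -c "
from h import *
print(hand_in())"
```

```text
the job is handed in; nothing more can be done
None
```

I handed the job in at about 38 s. Both stoppers present (the middle tube was empty) are wedged square in the clear and green carafes, the dowel is in its socket, the tray is home and the salt shaker is untouched; the hand-in call gave no verdict.

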